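# Charge the sample feeder from the weighing tray

### The arm

A 6-joint arm with a two-finger parallel gripper is mounted at the origin on the work surface. World frame = base frame: x ahead of the robot, y to its left, z up, the work surface at z = 0. Lengths are in m, angles in degrees, forces in N, time in s.
With the tool pointing down it reaches from about 0.375 to 0.9 m from the base axis. Payload 3.1 kg.
Tool frame: the origin (TCP) lies between the finger pads; the fingertips stand 11 mm ahead of it and the grasp point (between the pads) lies 8 mm behind it; z points along the fingers, y is the line along which they close (so a half turn about z gives the same grasp; the last joint's range is limited). The gripper opens to 87 mm and grips with 3 to 60 N. Pads are 19 mm wide; open, the fingers measure 117 mm over their backs; the gripper's body (75 mm by 190 mm) begins 51 mm behind the grasp point.
Start: joints at [53.657, 30.224, 82.088, -0, 67.689, -10.227], TCP at [0.275, 0.561, 0.234] pointing down, gripper open.
Joint ranges: [-176.69, 176.69], [-43.24, 126.21], [12.49, 139.97], [-82, 262], [0, 151.66], [-163.58, 163.58]. Speed limits (degrees/s): [159.86, 159.86, 180, 180, 180, 180].

### API

Orientations are given as a 3x3 rotation matrix whose columns are the frame's x, y, z axes.
In Python, from rig import bot gives the robot as it stands.
- The arm moves only by the tool apply_moves, never from a script. Its argument "steps" is a list that holds one entry, the list of rows, each a list of 7 numbers: the shift along the tool's x, y, z in cm, then the turn, a rotation vector about the tool's x, y, z in degrees, then the gripper command: -1 is shut, 1 is fully open, values between are in proportion. In form: [[[dx, dy, dz, rx, ry, rz, jaw], ...]]. A call has 1 to 20 rows; each row is the pose to reach, as a shift and turn from the pose commanded when the call began, along the tool's axes at that moment; what a row does not reach only later rows make up. A row lasts 1/8 s, in which the tool goes at most 62.5 mm and 10.7 degrees, less where a joint would pass 70% of its speed; a pose out of reach is approached as far as the arm can. A call with a gripper value outside its range is refused whole. The fingers move at their own pace and stop on an object; the grip force is fixed at half the most. Time passes only in rows, so rows that repeat a pose let the fingers close. It gives the time, the measured TCP pose, the force, the opening and the grip force at its end, in the units of the state.
- bot.read_state(): the state, without advancing time (a new reading comes with each control period).
- bot.capture(name): name is "scene" or "side" or "wrist"; returns the picture (480x640x3 uint8, blue, green, red); there is no depth.
- bot.camera_model(name): a dict with "intrinsics" (3x3 intrinsics, pixels), "R" (3x3) and "t" (3): a world point X has camera coordinates R X + t. Camera axes: x right, y down, z forward; pixel columns grow to the right and rows downward; lengths in m; the calibration is good to about 2 mm. A picture is of the moment at which its call begins: read the wrist's pose just before it. camera_model takes no time and is no camera call; for the wrist camera it gives the pose at the moment of the call.
- bot.hand_in(): hands the job in; it is judged then, once.
The state is a dict: "time_s": time; "joint_positions": joint angles; "qvel": joint speeds; "tau": joint torques, N m; "position": TCP position; "tcp_rot": TCP orientation; "force": force on the tool from outside, world axes, zero at the start; "moment": the same for the moment, N m; "opening": opening from 0.0 (shut) to 1.0 (fully open); "grasp_force": force on a finger pad.
Only numpy, scipy, OpenCV 4.12 (cv2) and the standard library are available. Lean on these libraries where they do the work, as an engineer would, in place of code of your own. Each camera call takes 0.05 s, during which the arm holds its last target. There are 200 camera calls.

### The job

Slide the feeder's cover fully open, lift the tray of weighed lumps off the balance by its bar, and tip it over the feeder's well so that all four lumps slide off the lip into the well. Stand the empty tray back flat in the middle of the balance pan and slide the cover fully shut, leaving everything else on the bench where it is.

Things in the scene. Friction and masses are not known exactly. Their poses are not given: they have to be found in the camera images.
- feeder: Grey sample feeder, a heavy metal box fixed to the bench, 160 (its x) x 260 (its y) x 85 mm high. Its +y half holds an open well, its -y half is a flat closed deck. Origin: centre of its underside; z up; its place and yaw vary.
- well (a point): Centre of the well's mouth, level with the feeder's 85 mm top; axes as the feeder's. The well is 120 (x) x 128 (y; from -64 to +64) mm inside, 75 mm deep.
- cover (a joint): Sliding cover of the feeder: 0 = fully shut over the well, 0.122 m = fully open over the deck. It slides along the feeder's -y to open, level, with about 1.5 N of friction, and stays where it is left; it may start up to 20 mm open.
- cover_grip (a point): Middle of the black upright grip on the cover, 30 mm above the feeder's top. The grip is a fin 50 mm along the feeder's x, 12 mm thick along its y, standing from 6 to 48 mm above the feeder's top; pinch it across its 12 mm from above. The steel cover plate is 138 (x) x 126 (y) mm and its top is 6 mm above the feeder's.
- balance: White bench balance, fixed, 230 (x) x 190 (y) mm, housing 50 mm high, carrying a round steel pan. Origin: centre of its underside, z up, display towards its -x. Place and yaw vary; balance and feeder may swap sides.
- pan (a point): Centre of the top of the balance's round pan, 156 mm across, 70 mm above the bench.
- tray: Loose steel sample tray on the pan, 90 (x) x 106 (y) mm, 200 g or so. Origin: centre of its underside; z up. Flat 4 mm floor; walls up to 26 mm on the +x edge and both y ends; the -x edge is open (the lip). A straight black carrying bar runs over its middle along its y.
- tray_bar (a point): Middle of the tray's carrying bar, 80 mm above the tray's underside. The bar is 12 mm thick (tray x), 16 mm high and 107 mm long (tray y) on a thin post at each end, clear below down to the lumps.
- tray_lip (a point): Middle of the tray's open edge: 45 mm to the tray's -x from its centre, at the floor's top, 4 mm above the underside.
- lump0: Loose stone-grey faceted lump of sample, 21 to 25 mm across, 16 to 20 mm high, about 20 g; one of four lying on the tray's floor. Origin: centre of its underside as built. It lies still on the tray at small tilts; lumps slide off over the lip once the tray is tipped steeply (friction about 0.6: they start at about 30 to 35 degrees and all go at about 50).
- lump1: Loose stone-grey faceted lump of sample, 21 to 25 mm across, 16 to 20 mm high, about 20 g; one of four lying on the tray's floor. Origin: centre of its underside as built. It lies still on the tray at small tilts; lumps slide off over the lip once the tray is tipped steeply (friction about 0.6: they start at about 30 to 35 degrees and all go at about 50).
- lump2: Loose stone-grey faceted lump of sample, 21 to 25 mm across, 16 to 20 mm high, about 20 g; one of four lying on the tray's floor. Origin: centre of its underside as built. It lies still on the tray at small tilts; lumps slide off over the lip once the tray is tipped steeply (friction about 0.6: they start at about 30 to 35 degrees and all go at about 50).
- lump3: Loose stone-grey faceted lump of sample, 21 to 25 mm across, 16 to 20 mm high, about 20 g; one of four lying on the tray's floor. Origin: centre of its underside as built. It lies still on the tray at small tilts; lumps slide off over the lip once the tray is tipped steeply (friction about 0.6: they start at about 30 to 35 degrees and all go at about 50).
- weight: Bystander, leave alone. Brass balance weight, 22 mm across, 36 mm high, standing on the balance's housing behind the pan. Origin: centre of its underside.
- brush: Bystander, leave alone. Small hand brush, 150 mm long, lying on the bench in front of the feeder. Origin: its middle, on its underside.
- jar: Bystander, leave alone. Clear sample jar, white cap, 48 mm across, 65 mm high, just behind the feeder. Origin: centre of its underside.
- beaker: Bystander, leave alone. Empty glass beaker, 64 mm across, 85 mm high, at the back. Origin: centre of its underside.
- amber: Bystander, leave alone. Amber reagent bottle, 68 mm across, 150 mm high, just behind the balance. Origin: centre of its underside.
- spatula: Bystander, leave alone. Metal spatula, 160 mm long, lying on the bench between balance and feeder. Origin: its middle, on its underside.
There are look-alikes about, which are no part of the job. Leave any blue or green look-alike of the tray alone.

How it is judged (in metres and radians):
On the way, in this order (a step that is already met when the one before it is completed fails the run):
1. the cover is open (at least 112 mm of its 122) (value of joint cover above 0.112 m), for 0.2 s.
2. the tray is lifted at least 30 mm off the balance pan, level within 17 degrees, with all four lumps aboard (z of tray in the frame of pan above 0.03 m and angle between tray's own z axis and vertical below 0.3 rad and distance between each of lump0, lump1, lump2, lump3 and tray below 0.065 m), for 0.2 s.
3. the tray, with all lumps still aboard, has been brought to the well (its lip within 110 mm, horizontally, of the well's middle) and is tipped by more than 20 degrees (horizontal distance between tray_lip and well below 0.11 m and angle between tray's own z axis and vertical above 0.35 rad and distance between each of lump0, lump1, lump2, lump3 and tray below 0.065 m).
4. all four lumps are in the well (x of lump0 in the frame of well between -0.066 and 0.066 m and y of lump0 in the frame of well between -0.068 and 0.068 m and z of each of lump0, lump1, lump2, lump3 in the frame of well below -0.02 m and x of lump1 in the frame of well between -0.066 and 0.066 m and y of lump1 in the frame of well between -0.068 and 0.068 m and x of lump2 in the frame of well between -0.066 and 0.066 m and y of lump2 in the frame of well between -0.068 and 0.068 m and x of lump3 in the frame of well between -0.066 and 0.066 m and y of lump3 in the frame of well between -0.068 and 0.068 m), for 0.2 s.
5. the tray stands flat on the balance pan, its middle within 40 mm of the pan's (horizontal distance between tray and pan below 0.04 m and angle between tray's own z axis and vertical below 0.06 rad and z of tray in the frame of pan between -0.004 and 0.006 m and contact force between the fingers and tray below 0.1 N), for 0.2 s.
At the end, for the whole second after the job is handed in: The cover is shut to within 6 mm, all four lumps lie in the well (at least 20 mm below its rim), and the tray stands still and flat on the balance pan with its middle within 40 mm of the pan's middle (all of step 4 and value of joint cover below 0.006 m and horizontal distance between tray and pan below 0.04 m and angle between tray's own z axis and vertical below 0.06 rad and z of tray in the frame of pan between -0.004 and 0.006 m and linear speed of tray below 0.02 m/s); the robot touches nothing.
It fails at once if a bystander (weight, brush, jar, beaker, amber bottle, spatula) is moved by more than 40 mm, or one of those that stand is tipped over (distance of any of weight, brush, jar, beaker, amber, spatula from where it was at the start of the episode above 0.04 m or angle between any of weight, jar, beaker, amber's own z axis and vertical above 0.6 rad).
It also fails if it takes over 72 s, if anything falls off the work surface, if the arm or the gripper's body presses on something with over 40 N, if the wrist force passes 120 N, or if a joint passes its speed limit or range.

## Working session

There is one attempt and no reset: what is moved stays moved. The work goes in short steps, Python scripts to look and compute and a tool call to move; the robot and the scene stay as the last step left them, time stands still between calls to the robot, and variables do not carry over. Pictures are saved under pics/ and viewed, at most 10 in all, crops included, and the job is handed in when it is done.

Besides the shell and the picture viewer there is one more tool, called after "Request:" as a command line: name --argument value ..., lists and objects as JSON in quotes. apply_moves: Moves the arm, as the interface text tells. Its arguments: {"type":"object","properties":{"steps":{"type":"array","items":{"type":"array","items":{"type":"array","items":{"type":"number"}}}}},"required":["steps"]}

```bash
mkdir -p pics; python3 - <<'E'
from rig import bot
import cv2,numpy as np
s=bot.read_state(); print(s['position'],np.round(s['tcp_rot'],3),s['opening'])
for n in ['scene','side']:
    cv2.imwrite(f'pics/{n}0.png',bot.capture(n))
    m=bot.camera_model(n); print(n,m['intrinsics'],-np.array(m['R']).T@m['t'])
E
```

```text
[0.27463966 0.56062138 0.23256063] [[-0.898  0.44  -0.001]
 [ 0.44   0.898 -0.002]
 [ 0.    -0.002 -1.   ]] 1.0029779244859918
scene [[551.6633598    0.         321.73855081]
 [  0.         551.6633598  237.58902218]
 [  0.           0.           1.        ]] [ 1.26403641 -0.66949322  0.83329128]
side [[518.27282034   0.         313.42846109]
 [  0.         518.27282034 238.45649527]
 [  0.           0.           1.        ]] [0.46194764 0.77528887 0.86726861]
```

View pics/scene0.png

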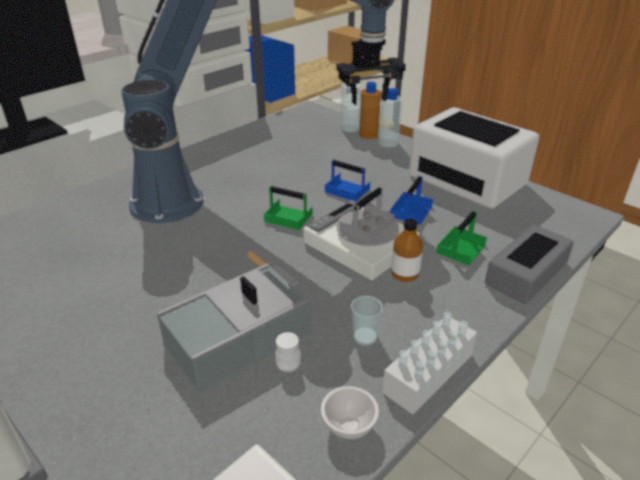

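View pics/side0.png

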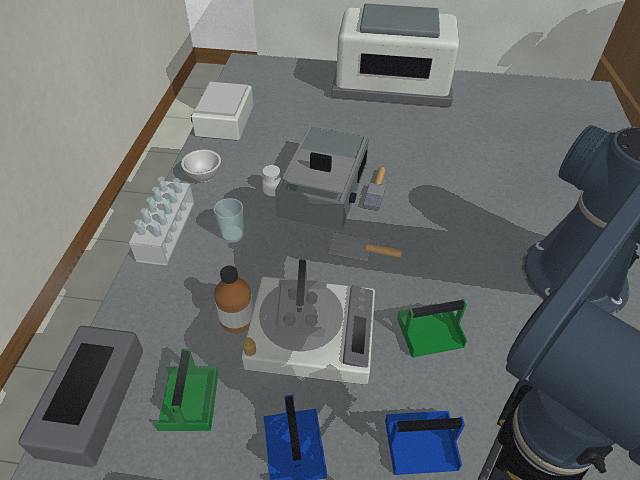

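```bash
python3 - <<'E'
import cv2,numpy as np
a=cv2.imread('pics/side0.png')
c=cv2.resize(a[110:260,240:410],None,fx=4,fy=4,interpolation=cv2.INTER_CUBIC); d=cv2.resize(a[250:400,215:395],None,fx=4,fy=4,interpolation=cv2.INTER_CUBIC)
cv2.imwrite('pics/c1.png',c);cv2.imwrite('pics/c2.png',d)
E
```

```text
(no output)
```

View pics/c1.png

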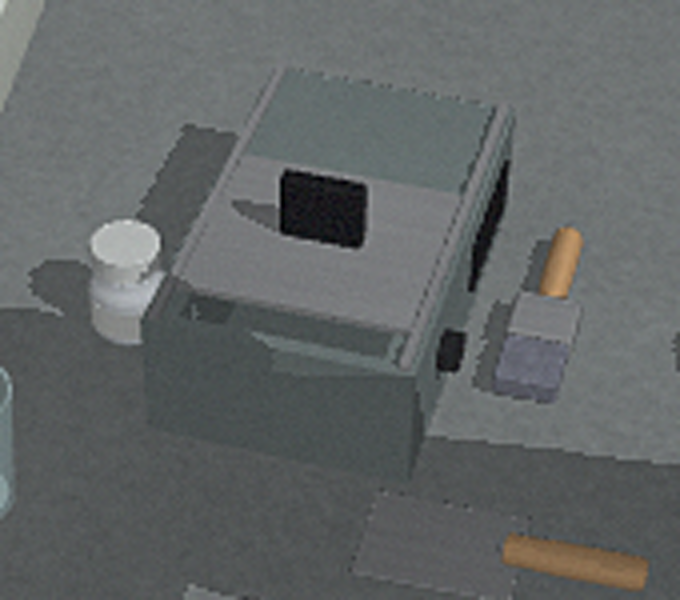

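View pics/c2.png

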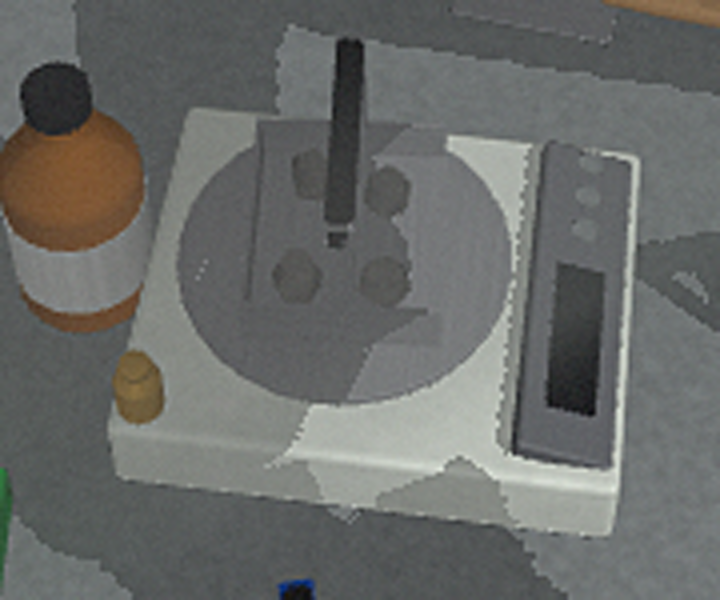

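```bash
cat > h.py <<'E'
import numpy as np
from rig import bot
from scipy.optimize import least_squares
def proj(m,X):
    c=np.asarray(X)@np.array(m['R']).T+m['t']; p=c@np.array(m['intrinsics']).T; return p[:,:2]/p[:,2:]
def ray(m,uv,z):
    d=np.array(m['R']).T@np.linalg.solve(m['intrinsics'],[*uv,1]); o=-np.array(m['R']).T@m['t']
    return o+d*(z-o[2])/d[2]
def loc2w(p,L):
    c,s=np.cos(p[2]),np.sin(p[2]); L=np.asarray(L,float)
    return np.c_[p[0]+c*L[:,0]-s*L[:,1],p[1]+s*L[:,0]+c*L[:,1],L[:,2]]
def fit(m,L,uv,x0):
    r=least_squares(lambda p:(proj(m,loc2w(p,L))-uv).ravel(),x0,loss='soft_l1')
    print('pose',np.round(r.x[:2],4),np.round(np.degrees(r.x[2]),2)); print(np.round((proj(m,loc2w(r.x,L))-uv),1).tolist()); return r.x
E
python3 - <<'E'
from h import *
m=bot.camera_model('side')
A=lambda l:np.array(l)/4+[240,110]; B=lambda l:np.array(l)/4+[215,250]
f=fit(m,[[.08,.13,0],[-.08,.13,0],[.08,.13,.085],[-.08,.13,.085],[.08,-.13,.085],[-.08,-.13,.085]],A([[148,425],[410,475],[150,318],[412,375],[278,70],[512,108]]),[.5,.2,0])
r=least_squares(lambda y:(proj(m,loc2w(f,[[y[1]+.025,y[0]+.006,.133],[y[1]-.025,y[0]+.006,.133],[y[1]+.025,y[0]+.006,.091],[y[1]-.025,y[0]+.006,.091]]))-A([[282,172],[367,187],[280,232],[362,247]])).ravel(),[0,0])
print('fin local y,x',r.x,r.fun.round(1),loc2w(f,[[0,r.x[0],0]]))
b=fit(m,[[.115,-.095,.05],[-.115,-.095,.05],[.115,.095,.05],[-.115,.095,0],[.115,.095,0]],B([[190,108],[638,157],[112,430],[610,535],[118,480]]),[.5,.5,0])
print('pan c',[ray(m,q,.07)[:2].round(4) for q in B([[177,262],[513,262],[345,130],[345,404]])])
print('bar ends',[ray(m,q,.158).round(4) for q in B([[350,40],[339,218]])])
E
```

```text
pose [ 0.5682 -0.2001] -8.49
[[0.1, 0.1], [-0.2, 1.7], [-2.1, 0.1], [1.1, -0.1], [-0.6, -2.1], [1.4, -0.8]]
fin local y,x [3.35385433e-02 2.93887657e-05] [-0.2  0.2 -0.4  0.4  0.3 -0.4  0.3 -0.2] [[ 0.57318101 -0.16691395  0.        ]]
pose [0.5371 0.2273] 1.21
[[-0.7, -2.6], [1.2, -3.7], [-1.3, -0.4], [1.6, 1.4], [-0.2, 1.1]]
pan c [array([0.6337, 0.2466]), array([0.4803, 0.2242]), array([0.5691, 0.1593]), array([0.5454, 0.309 ])]
bar ends [array([0.5631, 0.1763, 0.158 ]), array([0.5525, 0.2736, 0.158 ])]
```

```bash
cat >> h.py <<'E'
def rot(yd):
    a=np.radians(yd); y=np.array([np.cos(a),np.sin(a),0]); z=np.array([0,0,-1.]); return np.c_[np.cross(y,z),y,z]
def rows(grasp,R):
    from scipy.spatial.transform import Rotation as Ro
    s=bot.read_state(); R0=np.array(s['tcp_rot']); R=rot(R) if np.isscalar(R) else R
    t=np.array(grasp)+.008*R[:,2]
    print('shift cm',(R0.T@(t-s['position'])*100).round(2),'turn',np.degrees(Ro.from_matrix(R0.T@R).as_rotvec()).round(1))
E
python3 -c "
from h import *
rows([.53,.22,.31],6.2)
m=bot.camera_model('wrist');R=np.array(bot.read_state()['tcp_rot']);o=-np.array(m['R']).T@m['t']
print(R.T@(o-bot.read_state()['position']),(R.T@np.array(m['R']).T).round(2))"
```

```text
shift cm [-37.92 -19.37  -6.91] turn [-0.1  0.  57.7]
[ 0.08319838 -0.00064859 -0.14968856] [[ 0.   -0.95 -0.3 ]
 [ 1.    0.    0.  ]
 [-0.   -0.3   0.95]]
```

Request:
apply_moves --steps '[[[-38,-19.4,-7,0,0,57.7,1],[-38,-19.4,-7,0,0,57.7,1],[-38,-19.4,-7,0,0,57.7,1],[-38,-19.4,-7,0,0,57.7,1],[-38,-19.4,-7,0,0,57.7,1],[-38,-19.4,-7,0,0,57.7,1],[-38,-19.4,-7,0,0,57.7,1],[-38,-19.4,-7,0,0,57.7,1],[-38,-19.4,-7,0,0,57.7,1],[-38,-19.4,-7,0,0,57.7,1],[-38,-19.4,-7,0,0,57.7,1]]]'

```text
time_s: 1.48
position: [0.5298, 0.2209, 0.3033]
tcp_rot: [[-0.11, 0.994, -0.001], [0.994, 0.11, -0.0], [0.0, -0.001, -1.0]]
force: [1.0, -0.6, -1.1]
opening: 0.996
grasp_force: 0.0
```

```bash
python3 -c "
from h import *
import cv2,json
m=bot.camera_model('wrist');s=bot.read_state();print(s['time_s'],s['position'],s['tcp_rot'])
cv2.imwrite('pics/w1.png',bot.capture('wrist'))
np.save('w1.npy',np.r_[np.array(m['R']).ravel(),m['t'],np.array(m['intrinsics']).ravel()])
rows([.573,-.167,.25],81.5)"
```

```text
1.475 [0.5298471  0.2209335  0.30330937] [[-1.09919977e-01  9.93940092e-01 -8.32605137e-04]
 [ 9.93940438e-01  1.09919993e-01 -2.57779372e-05]
 [ 6.58982258e-05 -8.30393425e-04 -9.99999653e-01]]
shift cm [-3.902e+01  2.000e-02  6.140e+00] turn [ -0.   -0.  -75.2]
```

View pics/w1.png

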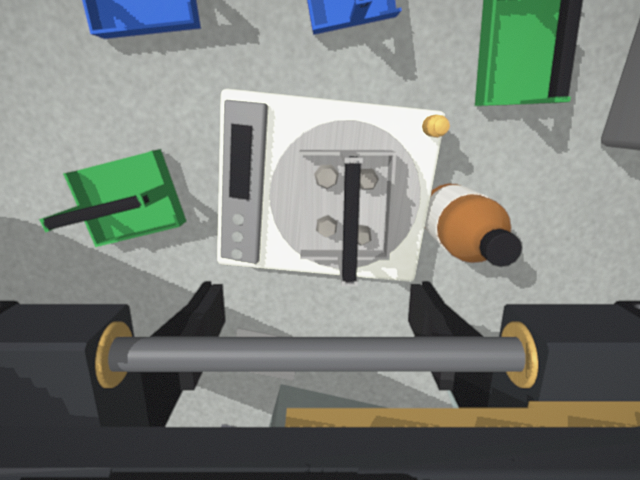

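```bash
python3 -c "
from h import *
a=np.load('w1.npy');m=dict(R=a[:9].reshape(3,3),t=a[9:12],intrinsics=a[12:].reshape(3,3))
e=[ray(m,q,.158) for q in [(353,160),(349,280)]];print('bar',np.round(e,4),'len',np.linalg.norm(e[0]-e[1]),'mid',(e[0]+e[1])/2,'dir',np.degrees(np.arctan2(*(e[0]-e[1])[1::-1])))
P=np.array([ray(m,q,.07) for q in [(270,194),(421,194),(346,120),(346,268)]]);print('pan',P.round(4),(P[0]+P[1])/2,(P[2]+P[3])/2)
p=fit(m,[[.115,.095,.05],[-.115,.095,.05],[-.115,-.095,.05],[.115,-.095,.05]],[(446,112),(221,90),(218,264),(413,281)],[.54,.22,0])
"
```

```text
bar [[0.5511 0.2761 0.158 ]
 [0.5615 0.1773 0.158 ]] len 0.09937941839954872 mid [0.55629598 0.22670471 0.158     ] dir 96.04795049405847
pan [[0.4811 0.2251 0.07  ]
 [0.6338 0.2421 0.07  ]
 [0.5484 0.305  0.07  ]
 [0.5688 0.1535 0.07  ]] [0.55749217 0.23362654 0.07      ] [0.55859952 0.2292386  0.07      ]
pose [0.5375 0.2276] 0.89
[[2.3, -0.3], [-2.2, -1.6], [-2.3, 2.8], [2.7, 3.4]]
```

Request:
apply_moves --steps '[[[-39,0,6.1,0,0,-75.2,0],[-39,0,6.1,0,0,-75.2,0],[-39,0,6.1,0,0,-75.2,0],[-39,0,6.1,0,0,-75.2,0],[-39,0,6.1,0,0,-75.2,0],[-39,0,6.1,0,0,-75.2,0],[-39,0,6.1,0,0,-75.2,0],[-39,0,6.1,0,0,-75.2,0],[-39,0,6.1,0,0,-75.2,0],[-39,0,6.1,0,0,-75.2,0]]]'

```text
time_s: 2.78
position: [0.5729, -0.167, 0.2427]
tcp_rot: [[-0.989, 0.15, -0.0], [0.15, 0.989, 0.0], [0.0, 0.0, -1.0]]
force: [-0.3, 0.4, -0.4]
opening: 0.498
grasp_force: 0.0
```

```bash
python3 -c "
from h import *
import cv2
m=bot.camera_model('wrist');s=bot.read_state();print(s['time_s'],s['position'],s['tcp_rot'])
cv2.imwrite('pics/w2.png',bot.capture('wrist'))
np.save('w2.npy',np.r_[np.array(m['R']).ravel(),m['t'],np.array(m['intrinsics']).ravel()])
rows([.573,-.167,.119],81.5)"
```

```text
2.775 [ 0.57291168 -0.16702066  0.24265651] [[-9.88745947e-01  1.49604311e-01 -4.56985014e-05]
 [ 1.49604304e-01  9.88745941e-01  1.23931458e-04]
 [ 6.37248882e-05  1.15700035e-04 -9.99999991e-01]]
shift cm [-0.   -0.   13.17] turn [ 0.   0.  -0.1]
```

View pics/w2.png

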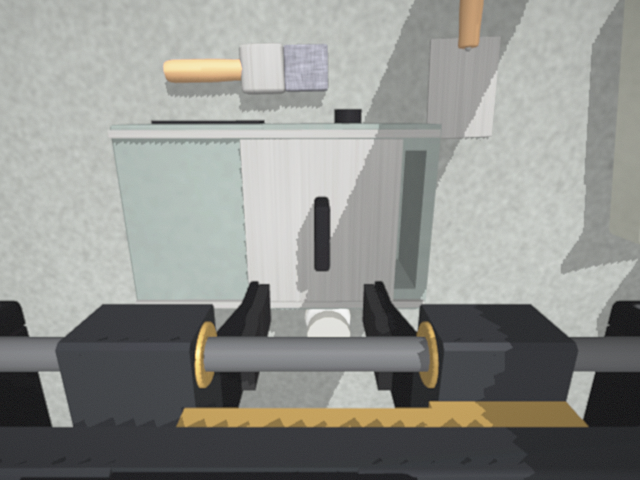

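```bash
python3 -c "
from h import *
a=np.load('w2.npy');m=dict(R=a[:9].reshape(3,3),t=a[9:12],intrinsics=a[12:].reshape(3,3))
f=np.array([.5682,-.2001]);c,s=np.cos(np.radians(8.5)),np.sin(np.radians(8.5));F=np.array([[c,-s],[s,c]])
for n,q,z in [('fin top L',(315,234),.133),('fin top R',(330,234),.133),('fin topend',(322,198),.133),('fin botend',(322,270),.133),('cover+y',(400,200),.091),('cover-y',(244,200),.091),('well+y',(424,200),.085),('feeder+y',(436,200),.085),('feeder-y',(119,200),.085),('railouter',(300,128),.091),('well -x',(415,150),.085)]:
  X=ray(m,q,z)[:2]; print(n,X.round(4),'local',(F@(X-f)).round(4))
"
```

```text
fin top L [ 0.5677 -0.1674] local [-0.0054  0.0323]
fin top R [ 0.5692 -0.1568] local [-0.0054  0.0429]
fin topend [ 0.5427 -0.1587] local [-0.0314  0.0372]
fin botend [ 0.5957 -0.1665] local [0.0222 0.0373]
cover+y [ 0.5621 -0.0975] local [-0.0212  0.1006]
cover-y [ 0.5434 -0.2216] local [-0.0214 -0.0249]
well+y [ 0.5665 -0.0769] local [-0.0199  0.1216]
feeder+y [ 0.5679 -0.0671] local [-0.0199  0.1315]
feeder-y [ 0.5291 -0.3244] local [-0.0203 -0.1287]
railouter [ 0.4952 -0.1681] local [-0.077   0.0209]
well -x [ 0.5253 -0.0813] local [-0.06    0.1112]
```

Request:
apply_moves --steps '[[[0.2,0.3,6,0,0,0,0],[0.2,0.3,11,0,0,0,0],[0.2,0.3,13.2,0,0,0,0],[0.2,0.3,13.2,0,0,0,0],[0.2,0.3,13.2,0,0,0,-1],[0.2,0.3,13.2,0,0,0,-1],[0.2,0.3,13.2,0,0,0,-1],[0.2,0.3,13.2,0,0,0,-1],[0.2,-1,13.2,0,0,0,-1],[0.2,-3,13.2,0,0,0,-1],[0.2,-5,13.2,0,0,0,-1],[0.2,-7,13.2,0,0,0,-1],[0.2,-8.5,13.2,0,0,0,-1],[0.2,-9.3,13.2,0,0,0,-1],[0.2,-9.8,13.2,0,0,0,-1],[0.2,-10.0,13.2,0,0,0,-1],[0.2,-10.0,13.2,0,0,0,-1]]]'

```text
time_s: 4.95
position: [0.5568, -0.2644, 0.1113]
tcp_rot: [[-0.988, 0.152, 0.002], [0.152, 0.988, 0.005], [-0.001, 0.005, -1.0]]
force: [4.1, 10.9, 6.8]
opening: 0.135
grasp_force: 30.0
```

```bash
python3 -c "
from h import *
rows([.557,.226,.24],6.1)
rows([.557,.226,.15],6.1)"
```

```text
shift cm [  7.4   48.54 -11.82] turn [ 0.3 -0.1 75.2]
shift cm [ 7.42 48.49 -2.82] turn [ 0.3 -0.1 75.2]
```

Request:
apply_moves --steps '[[[0,0.2,0,0,0,0,0],[0,0.2,0,0,0,0,0],[0,0.2,0,0,0,0,0],[0,0.2,-6,0,0,0,0],[0,0.2,-11.8,0,0,0,0],[7.4,48.6,-11.8,0,0,75.2,0],[7.4,48.6,-11.8,0,0,75.2,0],[7.4,48.6,-11.8,0,0,75.2,0],[7.4,48.6,-11.8,0,0,75.2,0],[7.4,48.6,-11.8,0,0,75.2,0],[7.4,48.6,-11.8,0,0,75.2,0],[7.4,48.6,-11.8,0,0,75.2,0],[7.4,48.6,-11.8,0,0,75.2,0],[7.4,48.6,-11.8,0,0,75.2,0],[7.4,48.6,-11.8,0,0,75.2,0],[7.4,48.6,-11.8,0,0,75.2,0]]]'

```text
time_s: 6.95
position: [0.5557, 0.2233, 0.2283]
tcp_rot: [[-0.106, 0.994, -0.001], [0.994, 0.106, -0.001], [-0.001, -0.001, -1.0]]
force: [-0.4, 0.0, 0.9]
opening: 0.501
grasp_force: 0.0
```

```bash
python3 -c "
from h import *
import cv2
m=bot.camera_model('wrist');s=bot.read_state();print(s['time_s'],s['position'],s['tcp_rot'])
w=bot.capture('wrist');sd=bot.capture('side')
cv2.imwrite('pics/w3.png',np.hstack([cv2.resize(w[:400,150:550],(400,400)),cv2.resize(sd[110:260,240:390],(400,400))]))
rows([.557,.226,.15],6.1)"
```

```text
6.95 [0.55574117 0.22325463 0.22832408] [[-1.06419603e-01  9.94321136e-01 -5.89147852e-04]
 [ 9.94320851e-01  1.06418966e-01 -1.02427582e-03]
 [-9.55762593e-04 -6.94805021e-04 -9.99999302e-01]]
shift cm [0.28 0.14 8.65] turn [-0.  0. -0.]
```

View pics/w3.png

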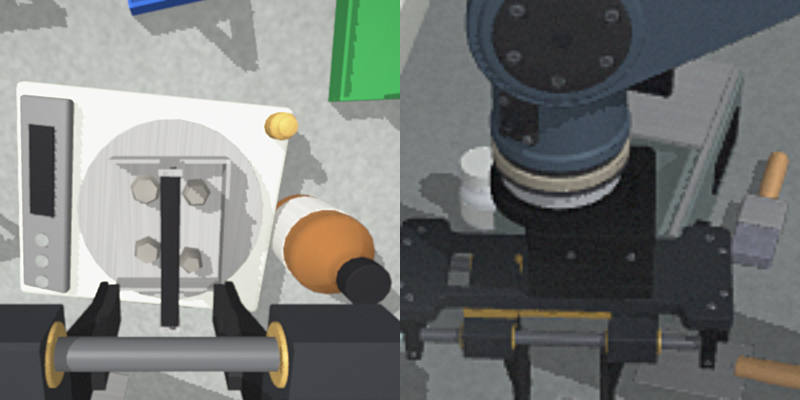

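Request:
apply_moves --steps '[[[0.3,0.1,5,0,0,0,0],[0.3,0.1,8.6,0,0,0,0],[0.3,0.1,8.6,0,0,0,0],[0.3,0.1,8.6,0,0,0,-1],[0.3,0.1,8.6,0,0,0,-1],[0.3,0.1,8.6,0,0,0,-1],[0.3,0.1,8.6,0,0,0,-1],[0.3,0.1,8.6,0,0,0,-1],[0.3,0.1,8.2,0,0,0,-1],[0.3,0.1,7.5,0,0,0,-1],[0.3,0.1,6,0,0,0,-1],[0.3,0.1,4,0,0,0,-1],[0.3,0.1,2,0,0,0,-1],[0.3,0.1,0,0,0,0,-1],[0.3,0.1,-1,0,0,0,-1],[0.3,0.1,-1,0,0,0,-1]]]'

```text
time_s: 9.05
position: [0.5566, 0.2282, 0.2396]
tcp_rot: [[-0.108, 0.994, 0.002], [0.994, 0.108, 0.0], [0.0, 0.002, -1.0]]
force: [-0.3, 0.6, -3.4]
opening: 0.131
grasp_force: 30.0
```

```bash
cat >> h.py <<'E'
F0=np.array([.567,-.2001]); FY=-8.5
def tip(th,lx,ly,lz,fyaw=FY):
    "lip at well-local lx,ly and height lz, tilt th deg"
    a=np.radians(fyaw); ex=np.array([np.cos(a),np.sin(a),0]); ey=np.array([-np.sin(a),np.cos(a),0]); ez=np.array([0,0,1.])
    t=np.radians(th); tx=np.cos(t)*ex+np.sin(t)*ez; tz=-np.sin(t)*ex+np.cos(t)*ez
    R=np.c_[ey,tx,-tz]
    lip=np.r_[F0,0]+ex*lx+ey*(.057+ly)+ez*lz
    return lip+.045*tx+.076*tz,R
E
python3 -c "
from h import *
rows(*tip(0,.03,0,.19))
print(tip(0,.03,0,.19)); print(bot.read_state()['joint_positions'])"
```

```text
shift cm [-39.08   5.12  -1.84] turn [ 0.1 -0.  14.7]
(array([ 0.64960133, -0.1548118 ,  0.266     ]), array([[ 0.14780941,  0.98901586, -0.        ],
       [ 0.98901586, -0.14780941, -0.        ],
       [ 0.        ,  0.        , -1.        ]]))
[1.16620757e+01 2.79738065e+01 8.52736381e+01 1.53639040e-04
 6.66357502e+01 5.47495817e+00]
```

```bash
cat >> h.py <<'E'
def tip2(th,lx,ly,lz):
    "lip faces feeder +y; lip at well-local (lx,ly), height lz"
    a=np.radians(FY); fx=np.array([np.cos(a),np.sin(a),0]); fy=np.array([-np.sin(a),np.cos(a),0]); ez=np.array([0,0,1.])
    ex=-fy; ty=fx; t=np.radians(th); tx=np.cos(t)*ex+np.sin(t)*ez; tz=-np.sin(t)*ex+np.cos(t)*ez
    R=np.c_[ty,tx,-tz]
    lip=np.r_[F0,0]+fx*lx+fy*(.057+ly)+ez*lz
    return lip+.045*tx+.076*tz,R
E
python3 -c "
from h import *
g,R=tip2(0,0,-.02,.18); print(np.linalg.det(R),g); rows(g,R)"
```

```text
1.0 [ 0.56581752 -0.20801213  0.256     ]
shift cm [-43.47  -3.79  -0.86] turn [ 1.000e-01 -1.000e-01  1.047e+02]
```

Request:
apply_moves --steps '[[[-0.8,0,-0.5,0,0,2,-1],[-2.4,-0.2,-0.9,0,0,6,-1],[-4.8,-0.4,-0.9,0,0,12,-1],[-7.8,-0.7,-0.9,0,0,19,-1],[-11,-1,-0.9,0,0,27,-1],[-14.4,-1.3,-0.9,0,0,35,-1],[-18,-1.6,-0.9,0,0,43,-1],[-21.6,-1.9,-0.9,0,0,51,-1],[-25.2,-2.2,-0.9,0,0,60,-1],[-28.8,-2.5,-0.9,0,0,69,-1],[-32.2,-2.8,-0.9,0,0,78,-1],[-35.4,-3.1,-0.9,0,0,86,-1],[-38.2,-3.4,-0.9,0,0,93,-1],[-40.6,-3.6,-0.9,0,0,98.5,-1],[-42.3,-3.7,-0.9,0,0,102,-1],[-43.2,-3.8,-0.9,0,0,104,-1],[-43.5,-3.8,-0.9,0,0,104.7,-1],[-43.5,-3.8,-0.9,0,0,104.7,-1]]]'

```text
time_s: 11.3
position: [0.5653, -0.2079, 0.2475]
tcp_rot: [[0.989, -0.148, -0.0], [-0.148, -0.989, 0.001], [-0.0, -0.001, -1.0]]
force: [-0.4, -0.2, -2.6]
opening: 0.137
grasp_force: 30.0
```

```bash
python3 -c "
from h import *
import cv2
print(np.round(bot.read_state()['joint_positions'],1))
a=bot.capture('scene')[200:420,120:380];b=bot.capture('side')[60:280,230:460]
cv2.imwrite('pics/t1.png',np.hstack([cv2.resize(a,(400,400)),cv2.resize(b,(400,400))]))
for th,lz in [(12,.16),(24,.13),(30,.115),(36,.11),(45,.11),(55,.11)]: print(th);rows(*tip2(th,0,-.02,lz))"
```

```text
[-30.8  27.6  84.6   0.   67.9  67.7]
12
shift cm [ 0.06 -1.47  1.17] turn [-12.    0.    0.1]
24
shift cm [ 0.06 -3.12  3.71] turn [-24.    0.    0.1]
30
shift cm [ 0.07 -3.96  5.12] turn [-30.    0.    0.1]
36
shift cm [ 0.07 -4.82  5.61] turn [-36.    0.    0.1]
45
shift cm [ 0.07 -6.09  5.77] turn [-45.   -0.    0.1]
55
shift cm [ 0.07 -7.45  6.17] turn [-55.   -0.    0.1]
```

View pics/t1.png

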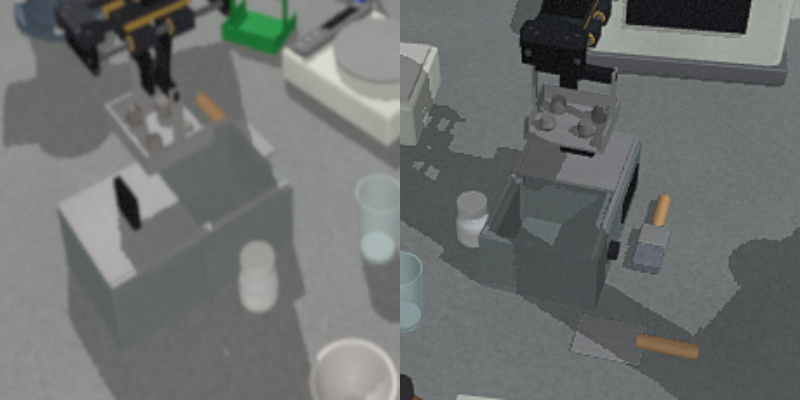

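Request:
apply_moves --steps '[[[0,-0.3,0.3,-3,0,0,-1],[0,-0.9,0.7,-7,0,0,-1],[0,-1.5,1.2,-12,0,0,-1],[0,-2.2,2.2,-17,0,0,-1],[0,-2.8,3.2,-22,0,0,-1],[0,-3.1,3.7,-24,0,0,-1],[0,-3.1,3.7,-24,0,0,-1],[0,-3.1,3.7,-24,0,0,-1]]]'

```text
time_s: 12.4
position: [0.5703, -0.1777, 0.211]
tcp_rot: [[0.989, -0.136, -0.059], [-0.148, -0.904, -0.402], [0.001, 0.406, -0.914]]
force: [-0.7, -0.0, -2.8]
opening: 0.135
grasp_force: 30.0
```

```bash
python3 -c "
from h import *
s=bot.read_state();print(np.round(s['joint_positions'],1))
R=np.array(s['tcp_rot']);g=s['position']-.008*R[:,2];print('lip',g-.045*R[:,1]+.076*R[:,2])
for th,lz in [(30,.115),(36,.108),(45,.108),(55,.108),(60,.108)]: print(th);rows(*tip2(th,0,-.02,lz))"
```

```text
[-16.6  30.9  89.9 -28.   58.8  96.6]
lip [ 0.57242452 -0.16433888  0.13057662]
30
shift cm [-0.   -1.45  0.95] turn [-6.  -0.1 -0. ]
36
shift cm [-0.   -2.51  1.24] turn [-12.   -0.1  -0. ]
45
shift cm [-0.   -3.73  0.87] turn [-21.  -0.  -0.]
55
shift cm [-0.   -5.14  0.68] turn [-31.  -0.  -0.]
60
shift cm [-0.   -5.85  0.68] turn [-36.  -0.  -0.]
```

Request:
apply_moves --steps '[[[0,-0.7,0.5,-3,0,0,-1],[0,-1.45,0.95,-6,0,0,-1],[0,-2,1.1,-9,0,0,-1],[0,-2.5,1.2,-12,0,0,-1],[0,-3.1,1.1,-16.5,0,0,-1],[0,-3.7,0.9,-21,0,0,-1],[0,-4.4,0.8,-26,0,0,-1],[0,-5.1,0.7,-31,0,0,-1],[0,-5.5,0.7,-33.5,0,0,-1],[0,-5.8,0.7,-36,0,0,-1],[0,-5.8,0.7,-36,0,0,-1],[0,-5.8,0.7,-36,0,0,-1],[0,-5.8,0.7,-36,0,0,-1],[0,-5.8,0.7,-36,0,0,-1],[0,-5.8,0.7,-36,0,0,-1]]]'

```text
time_s: 14.28
position: [0.5773, -0.1284, 0.1808]
tcp_rot: [[0.989, -0.074, -0.128], [-0.148, -0.495, -0.856], [0.0, 0.866, -0.5]]
force: [-0.2, 0.8, -2.7]
opening: 0.134
grasp_force: 30.0
```

```bash
python3 -c "
from h import *
import cv2
s=bot.read_state();print(np.round(s['joint_positions'],1))
a=bot.capture('scene')[200:420,120:380];b=bot.capture('side')[60:280,230:460]
cv2.imwrite('pics/t2.png',np.hstack([cv2.resize(a,(400,400)),cv2.resize(b,(400,400))]))
rows(*tip2(30,0,-.02,.15));rows(*tip2(0,0,-.02,.18))"
```

```text
[  1.2  45.6  89.2 -61.8  75.6 133.9]
shift cm [0.04 6.42 0.98] turn [30.  0. -0.]
shift cm [0.04 9.86 3.61] turn [60.  0. -0.]
```

View pics/t2.png

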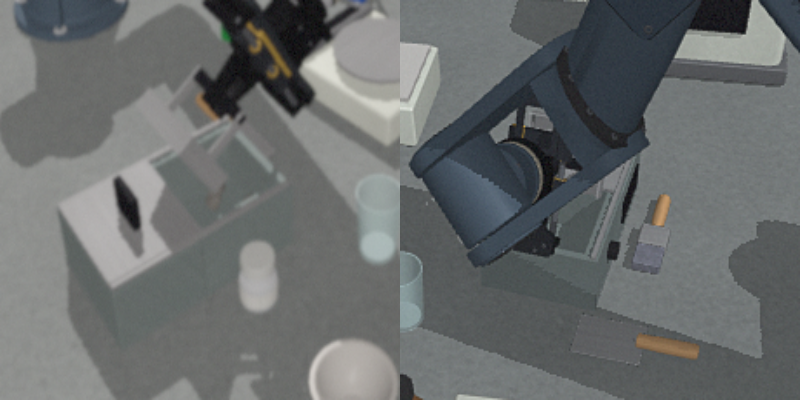

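Request:
apply_moves --steps '[[[0,1,0,5,0,0,-1],[0,2.2,0,10,0,0,-1],[0,4,0.3,18,0,0,-1],[0,5.4,0.6,25,0,0,-1],[0,6.4,1,30,0,0,-1],[0,7.8,1.8,40,0,0,-1],[0,9,2.8,50,0,0,-1],[0,9.9,3.6,60,0,0,-1],[0,9.9,3.6,60,0,0,-1],[0,9.9,3.6,60,0,0,-1]]]'

```text
time_s: 15.62
position: [0.5642, -0.2074, 0.2477]
tcp_rot: [[0.989, -0.148, -0.003], [-0.148, -0.989, -0.0], [-0.003, 0.001, -1.0]]
force: [0.1, -0.2, -2.3]
opening: 0.135
grasp_force: 30.0
```

```bash
python3 -c "
from h import *
import cv2
s=bot.read_state();print(np.round(s['joint_positions'],1),s['force'])
a=bot.capture('scene')[200:420,120:380];b=bot.capture('side')[80:240,270:390]
cv2.imwrite('pics/t3.png',np.hstack([cv2.resize(a,(350,350)),cv2.resize(b[:,:],(420,560),interpolation=cv2.INTER_CUBIC)[:350*560//350][:350]]) if 0 else np.hstack([cv2.copyMakeBorder(cv2.resize(a,(350,350)),0,210,0,0,0),cv2.resize(b,(420,560),interpolation=cv2.INTER_CUBIC)]))
"
```

```text
[-30.8  27.5  84.6  -0.1  68.   67.8] [ 0.10984616 -0.21848388 -2.3105725 ]
```

View pics/t3.png

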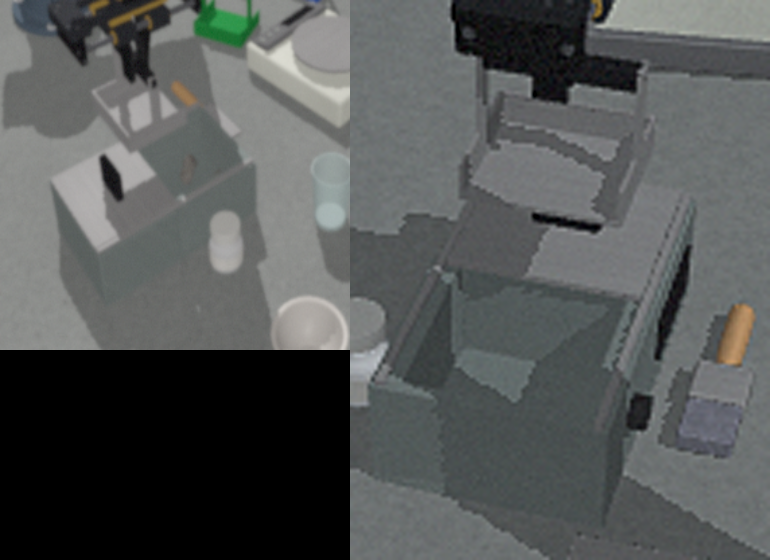

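```bash
python3 -c "
from h import *
rows([.557,.2295,.2455],6.1);rows([.557,.2295,.1515],6.1)"
```

```text
shift cm [ -7.12 -42.98   1.03] turn [-1.000e-01  1.000e-01 -1.045e+02]
shift cm [ -7.1  -42.98  10.43] turn [-1.000e-01  1.000e-01 -1.045e+02]
```

Request:
apply_moves --steps '[[[-0.3,-2,0,0,0,-4,-1],[-1,-6,0,0,0,-14,-1],[-1.8,-11,0,0,0,-24,-1],[-2.6,-16,0,0,0,-34,-1],[-3.5,-21,0,0,0,-44,-1],[-4.3,-26,0,0,0,-54,-1],[-5.1,-31,0.3,0,0,-64,-1],[-5.9,-36,0.6,0,0,-74,-1],[-6.5,-40,0.9,0,0,-84,-1],[-6.9,-42,1,0,0,-94,-1],[-7.1,-43,1,0,0,-104.5,-1],[-7.1,-43,1,0,0,-104.5,-1],[-7.1,-43,1,0,0,-104.5,-1]]]'

```text
time_s: 17.35
position: [0.5581, 0.2282, 0.2381]
tcp_rot: [[-0.103, 0.995, -0.001], [0.995, 0.103, -0.001], [-0.001, -0.001, -1.0]]
force: [0.1, -0.7, -1.3]
opening: 0.136
grasp_force: 30.0
```

```bash
python3 -c "
from h import *
s=bot.read_state();print(s['position'],s['tcp_rot'][0]);rows([.557,.2295,.1503],6.1)"
```

```text
[0.55814209 0.22821825 0.23808226] [-1.03318654e-01  9.94648101e-01 -6.40968904e-04]
shift cm [ 0.15 -0.09  9.58] turn [-0.   0.  -0.2]
```

Request:
apply_moves --steps '[[[0.1,0,3,0,0,0,-1],[0.1,0,6,0,0,0,-1],[0.1,0,8,0,0,0,-1],[0.1,0,9,0,0,0,-1],[0.1,0,9.3,0,0,0,-1],[0.1,0,9.5,0,0,0,-1],[0.1,0,9.5,0,0,0,-1],[0.1,0,9.5,0,0,0,-1]]]'

```text
time_s: 18.35
position: [0.5591, 0.2289, 0.1439]
tcp_rot: [[-0.104, 0.995, 0.001], [0.995, 0.104, 0.0], [0.0, 0.001, -1.0]]
force: [1.5, 0.3, -2.8]
opening: 0.138
grasp_force: 30.0
```

Request:
apply_moves --steps '[[[0,0,0.1,0,0,0,-1],[0,0,0.15,0,0,0,-1],[0,0,0.15,0,0,0,-1]]]'

```text
time_s: 18.73
position: [0.5591, 0.2289, 0.1434]
tcp_rot: [[-0.104, 0.995, 0.001], [0.995, 0.104, 0.0], [0.0, 0.001, -1.0]]
force: [-2.4, -0.3, 4.7]
opening: 0.133
grasp_force: 30.0
```

Contact with the pan (upward 4.7 N); release and rise.

Request:
apply_moves --steps '[[[0,0,0,0,0,0,-0.5],[0,0,0,0,0,0,0],[0,0,0,0,0,0,0],[0,0,0,0,0,0,0],[0,0,-2,0,0,0,0],[0,0,-5,0,0,0,0],[0,0,-10,0,0,0,0],[0,0,-15,0,0,0,0],[0,0,-15,0,0,0,0]]]'

```text
time_s: 19.85
position: [0.5615, 0.2295, 0.2968]
tcp_rot: [[-0.104, 0.994, 0.011], [0.995, 0.104, 0.002], [0.001, 0.011, -1.0]]
force: [0.4, 0.1, -0.3]
opening: 0.496
grasp_force: 0.0
```

```bash
python3 - <<'E'
from h import *
import cv2
m=bot.camera_model('wrist');w=bot.capture('wrist');sd=bot.capture('side')
cv2.imwrite('pics/w5.png',w);cv2.imwrite('pics/s5.png',sd);old=cv2.imread('pics/side0.png')
# dark bar pixels (z=.158) near the pan in wrist view
# predicted bar ends for a tray at pose original vs found
g=cv2.cvtColor(w,cv2.COLOR_BGR2GRAY)
mask=(g<60).astype(np.uint8); n,l,st,c=cv2.connectedComponentsWithStats(mask)
for i in range(1,n):
    if st[i,4]>300 and st[i,1]<330: 
        ys,xs=np.where(l==i); e=np.array([[xs[ys<ys.min()+4].mean(),ys.min()],[xs[ys>ys.max()-4].mean(),ys.max()]])
        print(st[i],[ray(m,q,.158).round(4).tolist() for q in e])
# side image: dark bar before/after
for im in (old,sd):
    q=cv2.cvtColor(im,cv2.COLOR_BGR2GRAY)[250:315,280:325]<50; ys,xs=np.where(q); print(q.sum(), xs.mean()+280 if q.sum() else 0, ys.min()+250 if q.sum() else 0, ys.max()+250 if q.sum() else 0)
rows([.5528,-.2723,.25],81.3);rows([.5528,-.2653,.119],81.3)
E
```

```text
[ 43   0  20  35 330] [[0.3696, 0.3676, 0.158], [0.3731, 0.3477, 0.158]]
[ 512    0   30  102 1925] [[0.6887, 0.4022, 0.158], [0.698, 0.3392, 0.158]]
[ 58  21 105  22 370] [[0.4401, 0.3628, 0.158], [0.3844, 0.344, 0.158]]
[ 195  131   20   75 1385] [[0.4723, 0.2946, 0.158], [0.4753, 0.2397, 0.158]]
[ 305  169   13  121 1475] [[0.553, 0.2755, 0.158], [0.5637, 0.1775, 0.158]]
[   4  205   96   34 1144] [[0.3881, 0.2308, 0.158], [0.3246, 0.1976, 0.158]]
[ 443  236   40   37 1131] [[0.6777, 0.2353, 0.158], [0.6859, 0.205, 0.158]]
[ 217  282   53   55 1799] [[0.518, 0.1792, 0.158], [0.5079, 0.1274, 0.158]]
[ 363  282   53   55 1794] [[0.6164, 0.1891, 0.158], [0.6366, 0.1401, 0.158]]
[  0 301  28  36 852] [[0.3149, 0.1417, 0.158], [0.3148, 0.1085, 0.158]]
[ 605  301   35   36 1035] [[0.8295, 0.1929, 0.158], [0.8381, 0.1599, 0.158]]
[  60  305  198  102 6401] [[0.4362, 0.15, 0.158], [0.4888, 0.0521, 0.158]]
[ 375  305  198  102 6286] [[0.7037, 0.1766, 0.158], [0.667, 0.0691, 0.158]]
139 301.48201438848923 260 308
77 300.57142857142856 260 280
shift cm [-49.77  -5.8    4.99] turn [  0.    0.  -75.3]
shift cm [-49.07  -5.73  18.09] turn [  0.    0.  -75.3]
```

```bash
python3 -c "
from h import *
rows([.5568,-.2644,.25],81.4);rows([.5568,-.2644,.119],81.4)"
```

```text
shift cm [-49.03  -5.31   4.99] turn [  0.    0.  -75.4]
shift cm [-49.03  -5.32  18.09] turn [  0.    0.  -75.4]
```

Request:
apply_moves --steps '[[[-49,-5.3,4,0,0,-75.4,0],[-49,-5.3,4,0,0,-75.4,0],[-49,-5.3,4,0,0,-75.4,0],[-49,-5.3,4,0,0,-75.4,0],[-49,-5.3,4,0,0,-75.4,0],[-49,-5.3,4,0,0,-75.4,0],[-49,-5.3,4,0,0,-75.4,0],[-49,-5.3,5,0,0,-75.4,0],[-49,-5.3,5,0,0,-75.4,0],[-49,-5.3,5,0,0,-75.4,0],[-49,-5.3,5,0,0,-75.4,0],[-49,-5.3,5,0,0,-75.4,0]]]'

```text
time_s: 21.45
position: [0.5573, -0.262, 0.242]
tcp_rot: [[-0.989, 0.148, -0.0], [0.148, 0.989, 0.001], [0.0, 0.001, -1.0]]
force: [0.2, 0.2, 0.9]
opening: 0.5
grasp_force: 0.0
```

```bash
python3 -c "
from h import *
print(np.round(bot.read_state()['tcp_rot'],3));rows([.5568,-.2644,.119],81.4)"
```

```text
[[-0.989  0.148 -0.   ]
 [ 0.148  0.989  0.001]
 [ 0.     0.001 -1.   ]]
shift cm [ 1.00e-02 -2.50e-01  1.31e+01] turn [ 0.  -0.   0.1]
```

Request:
apply_moves --steps '[[[0,-0.2,6,0,0,0,0],[0,-0.2,11,0,0,0,0],[0,-0.2,13,0,0,0,0],[0,-0.2,13,0,0,0,0],[0,-0.2,13,0,0,0,-1],[0,-0.2,13,0,0,0,-1],[0,-0.2,13,0,0,0,-1],[0,-0.2,13,0,0,0,-1],[0,1,13,0,0,0,-1],[0,3,13,0,0,0,-1],[0,5,13,0,0,0,-1],[0,7,13,0,0,0,-1],[0,9,13,0,0,0,-1],[0,10.5,13,0,0,0,-1],[0,11.3,13,0,0,0,-1],[0,11.8,13,0,0,0,-1],[0,12,13,0,0,0,-1],[0,12.1,13,0,0,0,-1],[0,12.1,13,0,0,0,-1]]]'

```text
time_s: 23.82
position: [0.5755, -0.1437, 0.1127]
tcp_rot: [[-0.989, 0.149, 0.001], [0.149, 0.989, -0.001], [-0.001, -0.001, -1.0]]
force: [-1.0, -1.4, 6.0]
opening: 0.134
grasp_force: 30.0
```

Request:
apply_moves --steps '[[[0,0.1,0,0,0,0,-1],[0,0.2,0,0,0,0,-1],[0,0.2,0,0,0,0,-1]]]'

```text
time_s: 24.2
position: [0.5755, -0.1436, 0.1126]
tcp_rot: [[-0.989, 0.149, 0.0], [0.149, 0.989, -0.004], [-0.001, -0.003, -1.0]]
force: [-3.1, -6.6, 5.4]
opening: 0.139
grasp_force: 30.0
```

At the shut stop (resisting force, no motion). Release and rise.

Request:
apply_moves --steps '[[[0,0,0,0,0,0,-1],[0,0,0,0,0,0,0],[0,0,0,0,0,0,0],[0,0,0,0,0,0,0],[0,0,0,0,0,0,0],[0,0,-4,0,0,0,0],[0,0,-10,0,0,0,0],[0,0,-14,0,0,0,0],[0,0,-14,0,0,0,0],[0,0,-14,0,0,0,0]]]'

```text
time_s: 25.45
position: [0.5749, -0.1421, 0.2511]
tcp_rot: [[-0.989, 0.15, -0.001], [0.15, 0.989, 0.001], [0.001, 0.0, -1.0]]
force: [0.1, 0.2, -1.4]
opening: 0.496
grasp_force: 0.0
```

```bash
python3 - <<'E'
from h import *
import cv2
m=bot.camera_model('wrist');w=bot.capture('wrist');g=cv2.cvtColor(w,cv2.COLOR_BGR2GRAY)
n,l,st,c=cv2.connectedComponentsWithStats((g[:280]<50).astype(np.uint8))
f=np.array([.5682,-.2001]);a=np.radians(8.5);F=np.array([[np.cos(a),-np.sin(a)],[np.sin(a),np.cos(a)]])
for i in range(1,n):
    if 300<st[i,4]<4000: print(st[i],c[i].round(1),'local',(F@(ray(m,c[i],.133)[:2]-f)).round(4))
E
```

```text
[308 198  13  71 658] [314.1 237.4] local [-0.0022  0.0566]
```

Fin at local y = 0.0566, which is the shut position (0.057).

```bash
python3 -c "
from rig import bot
print(bot.hand_in())"
```

```text
the job is handed in; nothing more can be done
None
```

I handed the job in at about 25.5 s of the 72 s. The tray is empty and back on the pan, matching its starting position to within about 2 mm, and the cover is against its shut stop. I saw only one lump in the well (the wall hid the rest), and the hand-in gave no verdict.

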